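Open the screw press and load its tray through the splash flap

ROBOT

A 7-joint arm with a two-finger parallel gripper is mounted at the origin on a cart in front of the work surface, level with it; the furniture and walls round the work are solid. World frame = base frame: x ahead of the robot, y to its left, z up, the work surface at z = 0. Lengths are in m, angles in rad, forces in N, time in s.
With the tool pointing down it reaches from about 0.4 to 0.85 m from the base axis. Payload 4.5 kg.
Tool frame: the origin (TCP) lies between the finger pads; the fingertips stand r.finger_overhang ahead of it and the grasp point (between the pads) lies 8 mm behind it (r.finger_overhang is the distance from the TCP to the fingertips, in m); z points along the fingers, x is the direction in which the jaws open and shut, and the axes are right-handed (so a half turn about z gives the same grasp; the last joint's range is limited). The gripper opens to 88 mm and grips with 3 to 60 N. Pads are 18 mm wide; open, the fingers measure 123 mm over their backs; the gripper's body (75 mm by 187 mm) begins 45 mm behind the grasp point.
Start: joints at [1.257, 0.689, -0.195, 1.565, 0.157, 0.902, -0.215], TCP at [0.213, -0.588, 0.25] pointing down, gripper open.
Joint ranges: [-3.01, 3.01], [-0.46, 2.08], [-1.47, 1.51], [0.13, 2.56], [-1, 4.14], [0.04, 2.09], [-2.66, 2.66]. Speed limits (rad/s): [2.57, 2.57, 3.14, 3.14, 3.14, 3.14, 3.14].

INTERFACE

Orientations are given as a unit quaternion [x, y, z, w].
In Python, from plant import r gives the robot as it stands.
- The arm moves only by the tool move_arm, never from a script. Its argument "targets" is a list that holds one entry, the list of rows, each a list of 7 numbers: the turn, a rotation vector about the world's x, y, z in rad, then the shift along the world's x, y, z in m, then the opening, from 0 (shut) to 1 (fully open). A call has 1 to 5 rows; each row shifts and turns the pose as measured when the row begins; what a row does not reach is not made up. A row lasts 1/10 s, in which the tool goes at most 50 mm and 8.59 degrees, less where a joint would pass 70% of its speed; a pose out of reach is approached as far as the arm can. A call with a gripper value outside its range is refused whole. The fingers move at their own pace and stop on an object; "force" is the grip in N (left out, the last holds). Time passes only in rows, so rows that do not move let the fingers close. It gives the time, the measured TCP pose, the force and the opening at its end, in the units of the state.
- r.get_state(): the state, without advancing time (a new reading comes with each control period).
- r.snapshot(name): name is "scene" or "side" or "wrist"; returns a dict with "frame" (480x640x3 uint8, red, green, blue), "K" (3x3 intrinsics, pixels), "T" (4x4, takes a point from camera to world coordinates). Camera axes: x right, y up, looking along -z (the intrinsics and any distortion apply to the point x, -y, -z); pixel columns grow to the right and rows downward; lengths in m; the calibration is good to about 2 mm. A picture is of the moment at which its call begins. There is no depth.
- r.finish_job(): hands the job in, once; it reports no verdict.
Trained networks look in a picture, given as the dict that the camera call returned (one of the last four; its "shot" number tells which), for a name from the list of things; names that differ only in an ending like _2 or _b are one class to them, and where a whole thing is asked for, a point or a joint stands for the part that bears it (a point fixed in the world has none). Each returns a list of dicts, best first, with "score" (0 to 1); they miss things now and then, are a little off and sometimes report something else, mostly with a low value. They report only what shows in the picture. A call takes as long as a camera call.
- r.find_in(picture, query): "centre" ([row, column] in pixels, amid what is visible of it).
The state is a dict: "clock": time; "q": joint angles; "qd": joint speeds; "joint_torque": joint torques, N m; "tool_pos": TCP position; "eef_rot": TCP orientation; "contact_force": force on the tool from outside, world axes, zero at the start; "moment": the same for the moment, N m; "opening": opening from 0.0 (shut) to 1.0 (fully open).
Only numpy, scipy, OpenCV 4.12 (cv2) and the standard library are available. Lean on these libraries where they do the work, as an engineer would, in place of code of your own. Each camera call takes 0.05 s, during which the arm holds its last target. There are 200 camera calls.

TASK

Get the small kitchen press ready: wind its red handwheel up until it reaches its upper stop, so that the pressing plate is fully raised. Then push the tray with the wooden block by its black handle in through the orange spring flap until it is home against the end stop under the plate, and let go so that the flap has closed behind it. Leave the phone, the jar and the jar lid where they are.

Things in the scene. Friction and masses are not known exactly. Their poses are not given: they have to be found in the camera images.
- press: fixed white screw press on the wooden board over the front burners. Origin: under the screw axis, at the underside of its 14 mm bed, level with the board's top. +x is the way the tray is pushed in, z up. Bed from x -185 to +58 mm. Crossbar over the screw axis: 34 mm along x, 132 mm along y, top 92 mm above the origin. Clear side walls at y +-44 mm, 54 mm high, from x -79 to +49 mm.
- wheel_center (a point): centre of the round red handwheel (62 mm diameter, 26 mm high, solid, upright axis), half-way up its rim, on the screw axis. The wheel sits on the screw and rises and sinks with it; its underside is 16 mm above the crossbar at the lowest setting and 44 mm at the highest.
- handwheel (a joint): angle of the handwheel, rad: 0 at the lowest setting, growing as the wheel turns counter-clockwise seen from above, 4.89 at the upper stop. Starts anywhere between 0.3 and 1.3. Stays where it is left; stiff with friction (about 0.25 N m).
- press_plate (a joint): height of the steel pressing plate, with wheel and screw, above its lowest setting, m: 0 to 0.028 (upper stop). Coupled to the wheel by a quick thread: 36 mm per turn (5.73 mm per rad). Fully raised, the plate clears the tray's block by 6 mm; below 0.022 it blocks it.
- flap (a joint): angle of the orange spring flap, rad: 0 hanging shut, grows as it swings inward (at most 1.45); a weak spring (under 1 N at its lower edge) and its weight shut it.
- flap_site (a point): middle of the closed flap: 80 mm wide, 40 mm high, hinged at its top edge 60 mm above the press origin, 80 mm before the screw axis. A notch in its lower edge (28 mm wide) fits over the flat neck of the tray's handle, so the flap can shut while the handle stays outside.
- tray_center (a point): the loose steel tray (80 mm long, 70 mm wide, 18 mm walls, 0.35 kg) with a wooden block standing to 30 mm above its bottom. The point is at the tray's middle, 15 mm above its bottom; +x points away from the handle, towards the press. It is home when it is right under the screw axis (x = 0 in the press frame).
- tray_handle (a point): centre of the tray's upright black handle, 124 mm behind the tray's middle: 18 mm thick across the tray, 30 mm along it, 54 mm tall, its top 25 mm above this point. It can be pinched from above across its 18 mm. When the tray is home it stays outside, 44 mm before the flap. A microwave hangs over the rear of the hob (world x above 0.57 m, z above 0.55 m): keep the arm's wrist clear of it.
- phone: bystander: black closed flip phone, 46 x 95 x 19 mm, lying on the board; origin at its underside
- jar: bystander: white flowered porcelain jar, 114 mm diameter, 122 mm high, open, on the worktop at the right; origin at its underside
- jar_lid: bystander: its lid with a round knob, 119 mm diameter, 65 mm high, lying on the worktop at the right; origin at its underside
- end_stop (a point): middle of the end stop's face, 41 mm beyond the screw axis, which the tray's front edge meets when home. The tray slides on the bed's top, 16 mm below this point, between two 8 mm high guide rails with 3 mm of play to each side.

How it is judged:
By the outcome, as a careful person would: the job done as asked, in the order asked, and still so for the second after the job is handed in, with the robot touching nothing.
It also fails if it takes over 72 s, if anything falls off the work surface, if the arm or the gripper's body presses on something with over 40 N, if the wrist force passes 120 N, or if a joint passes its speed limit or range.

## Working session

There is one attempt and no reset: what is moved stays moved. The work goes in short steps, Python scripts to look and compute and a tool call to move; the robot and the scene stay as the last step left them, time stands still between calls to the robot, and variables do not carry over. Pictures are saved under pics/ and viewed, about 8 in all and at most 12, crops included, and the job is handed in when it is done.

Besides the shell and the picture viewer there is one more tool, called after "Call:" in YAML: its name, and indented under it one key for each argument. move_arm: Moves the arm, as the interface text tells. Its arguments: {"type":"object","properties":{"targets":{"type":"array","items":{"type":"array","items":{"type":"array","items":{"type":"number"}}}},"force":{"type":"number"}},"required":["targets"]}

```bash
ls; mkdir -p pics; cat > h.py <<'E'
import numpy as np, cv2
from plant import r
def snap(n,fn=None):
    p=r.snapshot(n)
    if fn: cv2.imwrite('pics/'+fn,cv2.cvtColor(p['frame'],cv2.COLOR_RGB2BGR))
    return p
def ray(p,c):
    K,T=np.array(p['K']),np.array(p['T'])
    d=np.linalg.inv(K)@[c[1],c[0],1]; d=T[:3,:3]@[d[0],-d[1],-d[2]]
    return T[:3,3],d/np.linalg.norm(d)
def atz(p,c,z):
    o,d=ray(p,c); return o+d*(z-o[2])/d[2]
def proj(p,X):
    K,T=np.array(p['K']),np.array(p['T'])
    c=T[:3,:3].T@(np.array(X)-T[:3,3]); u=K@[c[0],-c[1],-c[2]]; return u[:2]/u[2]
def tri(p1,c1,p2,c2):
    o1,d1=ray(p1,c1);o2,d2=ray(p2,c2)
    s=np.linalg.lstsq(np.c_[d1,-d2],o2-o1,rcond=None)[0]
    a,b=o1+s[0]*d1,o2+s[1]*d2; return (a+b)/2,np.linalg.norm(a-b)
E
python3 - <<'E'
from h import *
np.set_printoptions(precision=4,suppress=True)
a=snap('scene','a.png'); b=snap('side','b.png')
print(a['T'],b['T'],[k for k in a])
for n in ['wheel_center','tray_handle','tray_center','flap_site','end_stop','press','phone','jar','jar_lid']:
    fa,fb=r.find_in(a,n),r.find_in(b,n)
    print(n,[(f['centre'],round(f['score'],2)) for f in fa[:2]],[(f['centre'],round(f['score'],2)) for f in fb[:2]], tri(a,fa[0]['centre'],b,fb[0]['centre']) if fa and fb else '')
s=r.get_state(); print(s, r.finger_overhang)
E
```

```text
pics
[[-0.4607  0.4095 -0.7875 -0.7116]
 [-0.8874 -0.1972  0.4166  0.6403]
 [ 0.0153  0.8907  0.4542  0.8387]
 [ 0.      0.      0.      1.    ]] [[-0.7537  0.4655 -0.4639 -0.0443]
 [-0.6571 -0.5476  0.518   0.5823]
 [-0.0129  0.6953  0.7186  0.9634]
 [ 0.      0.      0.      1.    ]] ['frame', 'K', 'T', 'shot']
wheel_center [([255.5, 207.2], 0.62)] [([315.6, 222.7], 0.66)] (array([0.4939, 0.2958, 0.1695]), np.float64(0.00019137137485075224))
tray_handle [([272.1, 271.5], 0.75)] [([292.1, 277.0], 0.65)] (array([0.5111, 0.1332, 0.0762]), np.float64(0.0002813552967979707))
tray_center [([265.5, 274.3], 0.72), ([253.7, 207.9], 0.37)] [([294.1, 275.5], 0.56)] (array([0.4948, 0.1416, 0.1006]), np.float64(0.01911695064582444))
flap_site [([284.8, 215.3], 0.76)] [([331.8, 238.2], 0.58), ([242.6, 355.8], 0.25)] (array([0.486 , 0.2798, 0.0945]), np.float64(0.009543975173712629))
end_stop [([282.5, 216.1], 0.62)] [([331.4, 236.4], 0.58)] (array([0.4873, 0.28  , 0.0987]), np.float64(0.003647011134681268))
press [([285.9, 216.9], 0.95)] [([332.5, 238.1], 0.79), ([313.3, 220.8], 0.68)] (array([0
[... 183 characters left out ...]
t64(0.007882668252468951))
jar [([239.1, 400.8], 0.75)] [([204.6, 371.3], 0.57)] (array([ 0.5346, -0.266 ,  0.0698]), np.float64(0.003383310320615468))
jar_lid [] [([212.2, 414.8], 0.85)] 
{'clock': 1.0, 'q': array([ 1.2568,  0.6891, -0.1946,  1.5653,  0.1573,  0.9025, -0.2151]), 'qd': array([-0.0003, -0.0001, -0.0013,  0.0011,  0.0012,  0.0001, -0.0008]), 'joint_torque': array([  0.0003, -52.7492,  -1.2672, -15.3745,  -0.0519,  -0.0007,
         0.0001]), 'tool_pos': array([ 0.213 , -0.5876,  0.2498]), 'eef_rot': array([ 0.8188, -0.5741,  0.    ,  0.    ]), 'contact_force': array([-0.2197,  0.3938,  0.1411]), 'moment': array([-0.0472, -0.0134,  0.0144]), 'opening': 0.9988245379253415} 0.011
```

View pictures.

```bash
python3 - <<'E'
import cv2,numpy as np
a=cv2.imread('pics/a.png')[180:360,120:340];b=cv2.imread('pics/b.png')[230:390,140:320]
a=cv2.resize(a,(440,360),interpolation=3);a=cv2.resize(a,(400,327));b=cv2.resize(b,(400,356),interpolation=3)
a=cv2.imread('pics/a.png')[200:360,140:340];b=cv2.imread('pics/b.png')[230:390,140:340]
cv2.imwrite('pics/c.png',np.hstack([cv2.resize(a,(400,320),interpolation=3),cv2.resize(b,(400,320),interpolation=3)]))
E
```

```text
(no output)
```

View pics/a.png

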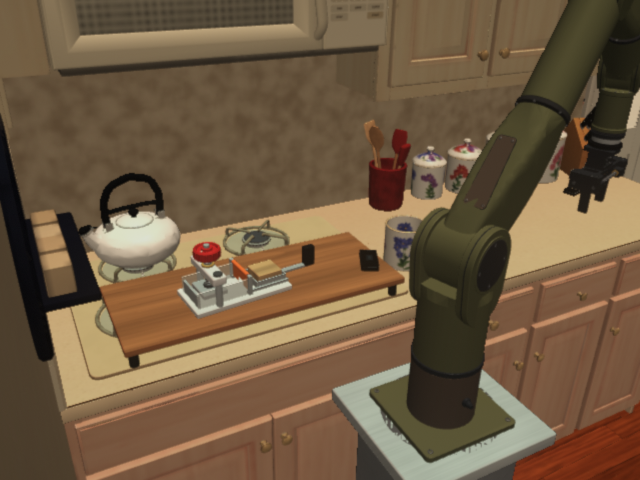

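View pics/c.png

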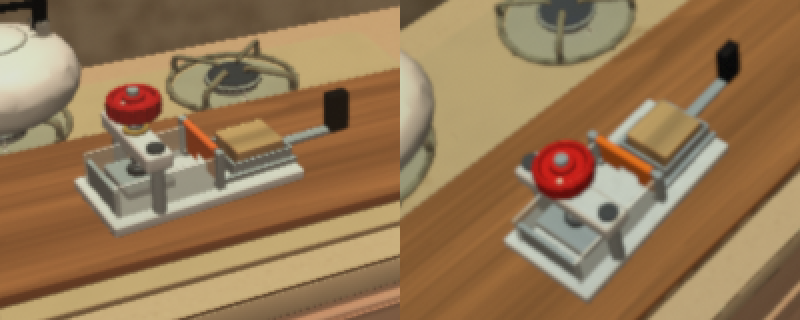

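```bash
python3 - <<'E'
from h import *
np.set_printoptions(precision=4,suppress=True)
a=r.snapshot('scene');b=r.snapshot('side')
w=tri(a,[254,206.8],b,[315,222.3]);h=tri(a,[255,308.2],b,[261.5,304])
print(w,h); d=(w[0]-h[0])[:2];print(np.linalg.norm(d),np.degrees(np.arctan2(d[1],d[0])))
# bed corners bottom, scene crop: (118,235),(303,180)   side: (588,299),(727,140)
for pa,pb in [((118,235),(588,299)),((303,180),(727,140)),((76,180),(505,240))]:
    ca=[200+pa[1]/2,140+pa[0]/2]; cb=[230+pb[1]/2,140+(pb[0]-400)/2]
    print(tri(a,ca,b,cb))
print(r.get_state()['clock'])
c=r.snapshot('wrist');T=np.array(c['T']);s=r.get_state();print(T,c['K'],s['tool_pos'])
E
```

```text
(array([0.4924, 0.297 , 0.1743]), np.float64(2.2054554888215077e-05)) (array([0.5152, 0.0319, 0.0975]), np.float64(0.0027407617435260905))
0.2660650360645219 94.91136190884238
(array([0.4274, 0.3453, 0.0565]), np.float64(0.001551531976406119))
(array([0.4658, 0.0962, 0.0422]), np.float64(0.008299749174026646))
(array([0.5427, 0.3599, 0.068 ]), np.float64(0.0028043507520857107))
1.1
[[ 0.3394  0.8987  0.2777  0.2853]
 [-0.9407  0.3245  0.0993 -0.5626]
 [-0.0009 -0.295   0.9555  0.3858]
 [ 0.      0.      0.      1.    ]] [[371.1795   0.     320.8688]
 [  0.     371.1795 245.983 ]
 [  0.       0.       1.    ]] [ 0.213  -0.5876  0.2498]
```

Call:
move_arm:
  targets:
    - [[0,0,0,0.034,0.034,0.02,1],[0,0,0,0.034,0.034,0.02,1],[0,0,0,0.034,0.034,0.02,1],[0,0,0,0.034,0.034,0.02,1],[0,0,0,0.034,0.034,0.02,1]]

```text
clock: 1.65
tool_pos: [0.3709, -0.4241, 0.3451]
eef_rot: [0.814, -0.581, -0.003, 0.002]
contact_force: [0.6, -0.1, 0.4]
opening: 1.002
```

Call:
move_arm:
  targets:
    - [[0,0,0,0.034,0.034,0,1],[0,0,0,0.02,0.045,0,1],[0,0,0,0.01,0.048,0,1],[0,0,0,0.01,0.048,0,1],[0,0,0,0.01,0.048,0,1]]

```text
clock: 2.15
tool_pos: [0.462, -0.1973, 0.3493]
eef_rot: [0.814, -0.581, 0.003, 0.001]
contact_force: [1.4, -0.1, -0.5]
opening: 1.004
```

```bash
python3 -c "
from plant import r
print(r.get_state())"
```

```text
{'clock': 2.15, 'q': array([ 0.46283868,  0.40509029, -0.22756342,  1.78952014,  0.11393329,
        0.95416062, -1.05285595]), 'qd': array([-0.89676439, -0.17194853, -0.092522  ,  0.30955675,  0.01164133,
       -0.14349146, -0.99704624]), 'joint_torque': array([ 5.55535957e+00, -3.97113490e+01, -4.11106031e-01, -1.58155739e+01,
        5.25257856e-03,  2.85085263e-01,  1.08309545e+00]), 'tool_pos': array([ 0.46198779, -0.19728153,  0.34927201]), 'eef_rot': array([ 0.81376011, -0.58119178,  0.00314013,  0.0008578 ]), 'contact_force': array([ 1.40893561, -0.06800916, -0.47113058]), 'moment': array([ 0.00735654, -0.09818329,  0.0095956 ]), 'opening': 1.0036575025734644}
```

Call:
move_arm:
  targets:
    - [[0,0,0,0.002,0.049,-0.008,1],[0,0,0,0.002,0.049,-0.008,1],[0,0,0,0.002,0.049,-0.008,1],[0,0,0,0.002,0.049,-0.008,1],[0,0,0,0.002,0.049,-0.008,1]]

```text
clock: 2.65
tool_pos: [0.4732, 0.0495, 0.3117]
eef_rot: [0.814, -0.581, 0.007, -0.001]
contact_force: [1.2, -0.0, 0.6]
opening: 0.997
```

Call:
move_arm:
  targets:
    - [[0,0,0,0,0.049,0,1],[0,0,0,0,0.049,0,1],[0,0,0,0,0.03,0,1],[0,0,0,0,0,0,1],[0,0,0,0,0,0,1]]

```text
clock: 3.15
tool_pos: [0.4709, 0.1899, 0.3115]
eef_rot: [0.818, -0.576, 0.005, -0.003]
contact_force: [-0.7, 0.2, -0.5]
opening: 0.997
```

```bash
python3 - <<'E'
from h import *
np.set_printoptions(precision=4,suppress=True)
s=r.get_state();print(s['q'],s['tool_pos'],s['qd'])
c=snap('wrist','d.png')
for n in ['wheel_center','tray_handle','tray_center','flap_site','press','phone']:
    print(n,[(f['centre'],round(f['score'],2)) for f in r.find_in(c,n)[:2]])
print('wheel pred',proj(c,[.4924,.297,.1743]),'handle',proj(c,[.5152,.032,.0975]))
f=[x['centre'] for x in r.find_in(c,'wheel_center')[:1]]
if f: print(atz(c,f[0],.18))
E
```

```text
[-0.3035  0.4557 -0.2646  1.8388  0.1623  0.8569 -1.8749] [0.4709 0.1899 0.3115] [-0.029   0.0073 -0.0175 -0.015  -0.0086 -0.005  -0.0074]
wheel_center [([162.9, 178.6], 0.77)]
tray_handle [([202.6, 377.6], 0.75)]
tray_center [([204.6, 378.0], 0.66)]
flap_site [([160.5, 243.3], 0.68)]
press [([157.4, 244.6], 0.93)]
phone [([292.0, 595.2], 0.6), ([158.4, 245.8], 0.46)]
wheel pred [189.0021 163.1096] handle [487.0976 228.3123]
[0.4911 0.3022 0.18  ]
```

View pics/d.png

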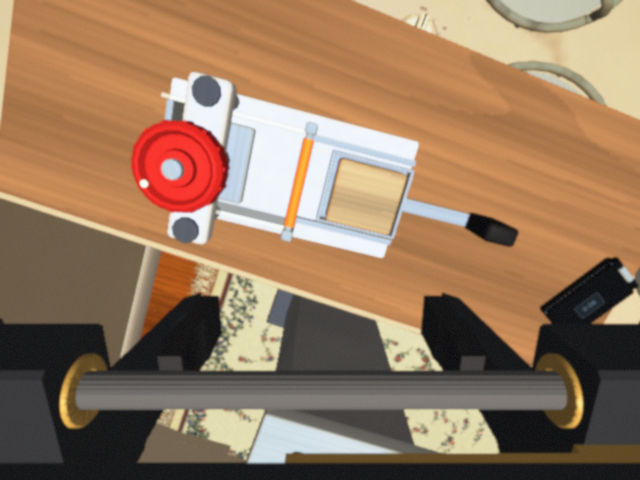

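```bash
python3 - <<'E'
from h import *
from scipy.optimize import least_squares
np.set_printoptions(precision=4,suppress=True)
c=r.snapshot('wrist');a=r.snapshot('scene');b=r.snapshot('side')
def P(p,X):
    x,y,z,t=p[:4];C,S=np.cos(t),np.sin(t);return [x+C*X[0]-S*X[1],y+S*X[0]+C*X[1],z+X[2]]
def res(p):
    s1,s2,w,lift,hx=p[4:]
    zw=.092+.016+lift
    L=[(c,(206,90),(0,-s1,.095)),(c,(185,230),(0,s1,.095)),(c,(311,129),(-.08,-s2,.063)),(c,(287,235),(-.08,s2,.063)),
     (c,(418,142),(-.185,-w,.014)),(c,(386,257),(-.185,w,.014)),(a,(206.8,254),(0,0,zw+.013)),(b,(222.3,315),(0,0,zw+.013)),
     (a,(140+118/2,200+235/2),(.058,w,0)),(b,(140+94,230+149.5),(.058,w,0)),(c,(178,166),(0,0,zw+.02))]
    return np.concatenate([(proj(q,P(p,X))-np.array(u))*(1 if q is c else 2) for q,u,X in L])
s=least_squares(res,[.49,.297,.048,1.68,.05,.045,.05,.005,-.1],loss='soft_l1')
print(s.x,np.degrees(s.x[3]));print(res(s.x).reshape(-1,2))
z0=s.x[2]
hd=atz(c,(230,494),z0+.014+.054+.008);print('handle top',hd)
t=s.x[3];R=np.array([[np.cos(t),np.sin(t)],[-np.sin(t),np.cos(t)]])
print('in press',R@(hd[:2]-s.x[:2]))
for u in [(219,470),(206,405)]: print(R@(atz(c,u,z0+.03)[:2]-s.x[:2]))
print('tool yaw',(c['T'][:3,:3]@[1,0,0]), r.get_state()['clock'])
E
```

```text
[ 0.4906  0.2972  0.06    1.6723  0.0544  0.0471  0.0605 -0.0047 -0.1   ] 95.8171118183523
[[-0.4915  0.2327]
 [ 0.4569  0.458 ]
 [-0.4576 -0.6959]
 [-0.1114 -0.7234]
 [ 1.9648 -0.0438]
 [-1.1576 -0.1456]
 [ 0.2023 -0.792 ]
 [ 0.6999 -0.0632]
 [-3.1377 -0.3275]
 [-0.5951  1.7318]
 [ 3.9768  0.8954]]
handle top [0.5187 0.0444 0.136 ]
in press [-0.2544 -0.0024]
[-0.2516 -0.0014]
[-0.1853  0.0012]
tool yaw [ 0.3325 -0.9431  0.0038] 3.7
```

Call:
move_arm:
  targets:
    - [[0,0,-0.1,0.006,0.036,0,1],[0,0,-0.1,0.006,0.036,0,1],[0,0,-0.1,0.006,0.036,-0.02,1],[0,0,-0.1,0.0,0,-0.03,1],[0,0,0,0,0,0,1]]

```text
clock: 4.2
tool_pos: [0.4908, 0.2995, 0.261]
eef_rot: [-0.679, 0.734, -0.006, 0.003]
contact_force: [-0.6, -0.6, -0.5]
opening: 0.999
```

```bash
python3 - <<'E'
from h import *
np.set_printoptions(precision=4,suppress=True)
a=r.snapshot('scene');b=snap('side','e.png');c=snap('wrist','f.png')
print('kettle base L,R,handle top', atz(a,(250,92),.1),atz(a,(262,160),.03),atz(a,(180,135),.2))
s=r.get_state();print(s['q'],s['tool_pos'],s['eef_rot'])
print('wheel px',proj(c,[.4905,.298,.1895]))
im=np.hstack([cv2.resize(cv2.imread('pics/e.png'),(400,300)),cv2.resize(cv2.imread('pics/f.png'),(400,300))]);cv2.imwrite('pics/g.png',im)
E
```

```text
kettle base L,R,handle top [0.7728 0.511  0.1   ] [0.7648 0.3484 0.03  ] [0.948  0.3536 0.2   ]
[-0.5562  0.5968 -0.1281  1.7132  0.1142  0.8229 -2.3878] [0.4932 0.3003 0.2653] [-0.679   0.7341 -0.0065  0.0073]
wheel px [324.7066 269.4741]
```

View pics/g.png

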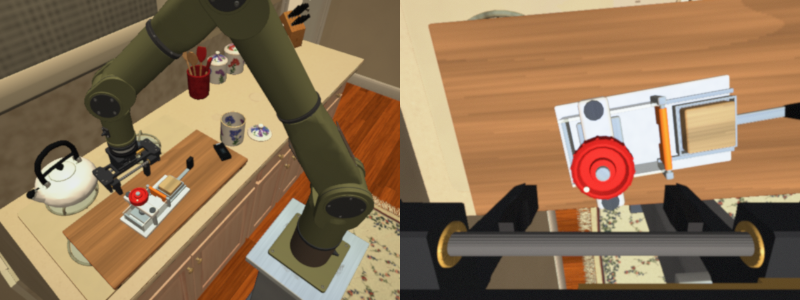

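Call:
move_arm:
  targets:
    - [[0,0,0,-0.002,-0.002,-0.022,1],[0,0,0,0,0,-0.024,1],[0,0,0,0,0,-0.024,1],[0,0,0,0,0,-0.02,1],[0,0,0,0,0,0,1]]

```text
clock: 4.85
tool_pos: [0.4975, 0.2959, 0.1826]
eef_rot: [-0.679, 0.734, -0.008, 0.016]
contact_force: [-0.2, 0.1, -0.2]
opening: 1.0
```

Call:
move_arm:
  targets:
    - [[-0.01,0.034,0,-0.007,0.002,-0.012,1],[0,0,0,0,0,0,1]]

```text
clock: 5.05
tool_pos: [0.4919, 0.2977, 0.1729]
eef_rot: [-0.679, 0.734, -0.0, 0.001]
contact_force: [0.5, 0.6, 0.3]
opening: 1.0
```

Close on the wheel.

Call:
move_arm:
  targets:
    - [[0,0,0,-0.001,0,-0.003,0.5],[0,0,0,0,0,0,0.5],[0,0,0,0,0,0,0.5],[0,0,0,0,0,0,0.5],[0,0,0,0,0,0,0.5]]
  force: 40

```text
clock: 5.55
tool_pos: [0.4924, 0.2989, 0.1723]
eef_rot: [-0.679, 0.734, -0.0, 0.003]
contact_force: [1.2, 0.8, -3.0]
opening: 0.692
```

```bash
python3 -c "
from plant import r
s=r.get_state();print(s['q'],s['tool_pos'],s['contact_force'],s['moment'],s['opening'])"
```

```text
[-0.55551189  0.72441907 -0.11955582  1.79881993  0.13699894  0.61967349
 -2.40564431] [0.49240736 0.29894736 0.17227895] [ 1.19959063  0.80015789 -3.03185301] [-0.14790557 -0.12742259 -0.070085  ] 0.6917144439620349
```

Call:
move_arm:
  targets:
    - [[0,0,0.1,0,0,0.0006,0.5],[0,0,0.145,0,0,0.0008,0.5],[0,0,0.145,0,0,0.0008,0.5],[0,0,0.145,0,0,0.0008,0.5],[0,0,0.145,0,0,0.0008,0.5]]

```text
clock: 6.05
tool_pos: [0.492, 0.3009, 0.1762]
eef_rot: [0.89, -0.456, -0.001, -0.004]
contact_force: [-1.8, 1.7, -2.7]
opening: 0.69
```

```bash
cat > s.py <<'E'
from plant import r
import numpy as np
np.set_printoptions(precision=3,suppress=True)
s=r.get_state()
q=s['eef_rot']
print(s['clock'],s['q'],s['tool_pos'],'yaw',2*np.arctan2(q[1],q[0]),s['contact_force'],s['moment'],s['opening'])
E
python3 s.py
```

```text
6.05 [-0.434  0.734 -0.328  1.787  0.345  0.671 -1.902] [0.492 0.301 0.176] yaw -0.9476220424444279 [-1.817  1.72  -2.703] [-0.034 -0.074 -0.24 ] 0.6896952016511749
```

Call:
move_arm:
  targets:
    - [[0,0,0.147,0,-0.0005,0.0008,0.5],[0,0,0.147,0,0,0.0008,0.5],[0,0,0.147,0,0,0.0008,0.5],[0,0,0.147,0,0,0.0008,0.5],[0,0,0.147,0,0,0.0008,0.5]]

```text
clock: 6.55
tool_pos: [0.4902, 0.3022, 0.1806]
eef_rot: [0.995, -0.099, -0.004, -0.004]
contact_force: [-2.1, 1.3, -2.4]
opening: 0.692
```

Call:
move_arm:
  targets:
    - [[0,0,0.147,0,0,0.0008,0.5],[0,0,0.147,0,0,0.0008,0.5],[0,0,0.147,0,0,0.0008,0.5],[0,0,0.147,0,0,0.0008,0.5],[0,0,0.147,0,0,0.0008,0.5]]

```text
clock: 7.05
tool_pos: [0.488, 0.302, 0.1849]
eef_rot: [0.962, 0.273, -0.006, -0.002]
contact_force: [-3.0, -0.6, -0.8]
opening: 0.689
```

```bash
python3 s.py
```

```text
7.05 [-0.207  0.809 -0.759  1.76   0.694  0.872 -0.73 ] [0.488 0.302 0.185] yaw 0.5522452918588643 [-3.042 -0.645 -0.753] [ 0.387 -0.339 -0.244] 0.6890063333245446
```

Call:
move_arm:
  targets:
    - [[0,0,0.147,0.001,-0.001,0.0008,0.5],[0,0,0.147,0.0005,-0.0005,0.0008,0.5],[0,0,0.147,0.0005,-0.0005,0.0008,0.5],[0,0,0.147,0.0005,-0.0005,0.0008,0.5],[0,0,0.147,0,0,0.0008,0.5]]

```text
clock: 7.55
tool_pos: [0.4865, 0.3004, 0.1891]
eef_rot: [0.796, 0.606, -0.009, -0.002]
contact_force: [-2.0, -1.9, 0.4]
opening: 0.69
```

```bash
python3 s.py
```

```text
7.55 [-0.121  0.867 -0.949  1.752  0.822  0.995 -0.097] [0.486 0.3   0.189] yaw 1.3015869574887895 [-2.032 -1.899  0.432] [ 0.59  -0.137 -0.289] 0.6903494704198274
```

Call:
move_arm:
  targets:
    - [[0,0,0.147,0.001,0,0.0008,0.5],[0,0,0.147,0.001,0,0.0008,0.5],[0,0,0.147,0.0005,0,0.0008,0.5],[0,0,0.147,0.0005,0,0.0008,0.5],[0,0,0.147,0,0,0.0008,0.5]]

```text
clock: 8.05
tool_pos: [0.4865, 0.2981, 0.1935]
eef_rot: [0.519, 0.855, -0.012, 0.0]
contact_force: [0.0, -2.6, 0.1]
opening: 0.69
```

```bash
python3 s.py
```

```text
8.05 [-0.061  0.931 -1.116  1.745  0.927  1.125  0.559] [0.486 0.298 0.193] yaw 2.0503735104159513 [ 0.003 -2.593  0.134] [ 0.735  0.271 -0.257] 0.6904282534992247
```

Call:
move_arm:
  targets:
    - [[0,0,0.12,0.0005,0,0.0007,0.5],[0,0,0.12,0,0,0.0007,0.5],[0,0,0.12,0,0,0.0007,0.5]]

```text
clock: 8.35
tool_pos: [0.4871, 0.2971, 0.1956]
eef_rot: [0.353, 0.935, -0.013, 0.001]
contact_force: [0.8, -1.6, 0.7]
opening: 0.689
```

```bash
python3 s.py
```

```text
8.35 [-0.037  0.963 -1.19   1.744  0.974  1.185  0.888] [0.487 0.297 0.196] yaw 2.419321834486267 [ 0.764 -1.582  0.651] [ 0.633  0.493 -0.289] 0.6894065623926311
```

Call:
move_arm:
  targets:
    - [[0,0,0.12,0.0005,0,0.0007,0.5],[0,0,0.12,0,0,0.0007,0.5]]

```text
clock: 8.55
tool_pos: [0.488, 0.2967, 0.1967]
eef_rot: [0.238, 0.971, -0.013, 0.002]
contact_force: [2.8, 4.8, -9.0]
opening: 0.689
```

```bash
python3 s.py
```

```text
8.55 [-0.023  0.984 -1.236  1.744  1.004  1.222  1.107] [0.488 0.297 0.197] yaw 2.661958994723042 [ 2.829  4.779 -8.982] [ 1.148 -0.348 -1.727] 0.6891321810653497
```

Call:
move_arm:
  targets:
    - [[0,0,0,0,0,0,0.5],[0,0,0,0,0,0,1],[0,0,0,0,0,0,1],[0,0,0,0,0,0,1],[0,0,0,0,0,0,1]]

```text
clock: 9.05
tool_pos: [0.4885, 0.2957, 0.1965]
eef_rot: [0.24, 0.971, -0.014, 0.002]
contact_force: [0.5, 0.2, 0.0]
opening: 0.995
```

```bash
python3 s.py
```

```text
9.05 [-0.023  0.984 -1.234  1.744  1.004  1.223  1.102] [0.489 0.296 0.197] yaw 2.656199718340285 [0.489 0.229 0.014] [ 0.113 -0.042  0.018] 0.9954411039158458
```

Call:
move_arm:
  targets:
    - [[0,0,0,0,0,0.03,1],[0,0,0,0,0,0.045,1],[0,0,-0.1,0.005,-0.03,0.015,0.5],[0,0,-0.14,0.006,-0.045,0,0],[0,0,-0.14,0.006,-0.045,0,0]]

```text
clock: 9.55
tool_pos: [0.5031, 0.1795, 0.2904]
eef_rot: [0.42, 0.907, -0.011, -0.002]
contact_force: [-0.2, 0.0, -0.7]
opening: 0.753
```

Call:
move_arm:
  targets:
    - [[0,0,-0.14,0.006,-0.045,0,0],[0,0,-0.14,0.006,-0.045,0,0],[0,0,-0.14,0.006,-0.045,0,0],[0,0,-0.14,0.005,-0.045,0,0],[0,0,-0.05,0,0,0,0]]

```text
clock: 10.05
tool_pos: [0.5267, -0.0154, 0.2904]
eef_rot: [0.688, 0.726, -0.012, -0.002]
contact_force: [-0.8, -0.2, -0.3]
opening: 0.296
```

```bash
python3 s.py; python3 - <<'E'
from h import *
a=snap('scene','h1.png');b=snap('side','h2.png');w=snap('wrist','h3.png')
for p in (a,b,w):
  for n in('wheel_center','tray_handle','flap_site'): print(n,[(f['centre'],round(f['score'],2)) for f in r.find_in(p,n)[:1]])
A=cv2.resize(cv2.imread('pics/h1.png')[210:330,160:340],(400,267),interpolation=3)
B=cv2.resize(cv2.imread('pics/h2.png')[230:390,150:330],(400,356),interpolation=3)
W=cv2.resize(cv2.imread('pics/h3.png'),(400,300))
im=np.zeros((600,800,3),np.uint8);im[:267,:400]=A;im[:356,400:]=B;im[290:590,:400]=W
cv2.imwrite('pics/h.png',im)
E
```

```text
10.05 [ 0.578  0.745 -1.17   1.766  0.746  1.181  0.798] [ 0.527 -0.015  0.29 ] yaw 1.6248619634157733 [-0.78  -0.229 -0.296] [ 0.071 -0.168 -0.01 ] 0.2959440061841038
wheel_center [([245.0, 205.5], 0.88)]
tray_handle [([269.5, 273.2], 0.68)]
flap_site [([285.6, 215.3], 0.94)]
wheel_center [([309.7, 220.8], 0.59)]
tray_handle [([295.8, 276.8], 0.64)]
flap_site [([332.9, 235.4], 0.89)]
wheel_center []
tray_handle [([207.5, 489.7], 0.79)]
flap_site [([198.1, 571.3], 0.56)]
```

View pics/h.png

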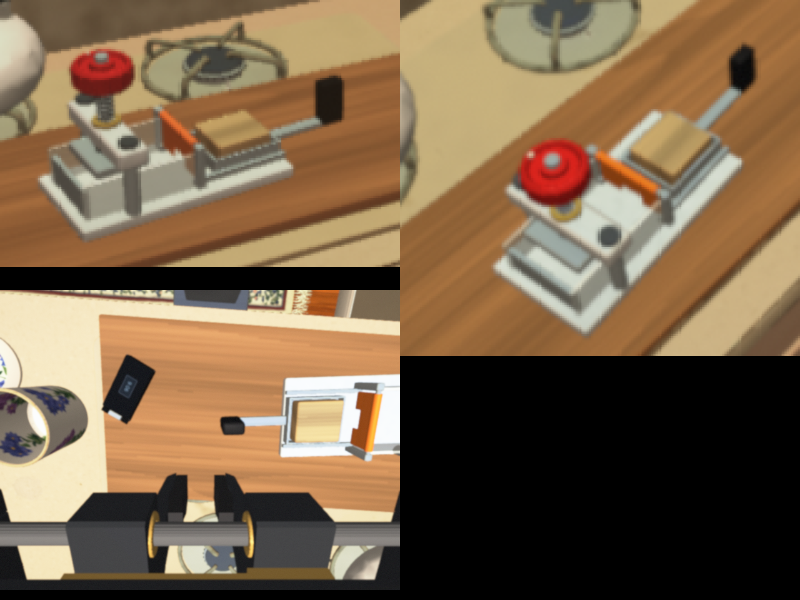

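```bash
python3 - <<'E'
from h import *
np.set_printoptions(precision=4,suppress=True)
a=r.snapshot('scene');b=r.snapshot('side');w=r.snapshot('wrist')
# black blob of the handle in wrist
g=w['frame'].max(2);sub=(g[180:250,340:410]<60).astype(np.uint8)
n,l,st,ce=cv2.connectedComponentsWithStats(sub);k=1+np.argmax(st[1:,4]);print(st[k],ce[k]+[340,180])
u=(ce[k]+[340,180])[::-1]
H,A,B=(255,308),(260.6,304.3),0
print(tri(a,(255,308),b,(260.6,304.3)),tri(w,u,a,(255,308)),tri(w,u,b,(260.6,304.3)))
print(atz(w,u,.095),atz(w,u,.11))
for c in [(.095,.07,.12)]: 
  for z in c: print(z,proj(w,[.516,.04,z]))
# wheel height and axis
print('wheel',tri(a,(210+72*.45,160+102*.45),b,(230+172*.45,150+154*.45)))
# tray/handle axis: neck start at tray, wrist px
print('neck',atz(w,(421-290)*1.6*np.array([1,0])+np.array([0,282*1.6]),.07),atz(w,((422-290)*1.6,250*1.6),.07))
E
```

```text
[ 11  23  37  28 839] [368.9869 216.6698]
(array([0.5167, 0.0305, 0.0971]), np.float64(0.00020665554907987592)) (array([0.5168, 0.0321, 0.098 ]), np.float64(0.00332185629949112)) (array([0.5163, 0.0327, 0.0997]), np.float64(0.002532688638693044))
[0.5183 0.034  0.095 ] [0.5154 0.0319 0.11  ]
0.095 [375.844  214.6475]
0.07 [372.4005 209.632 ]
0.12 [379.8127 220.428 ]
wheel (array([0.4906, 0.2986, 0.2045]), np.float64(0.0022457228074720856))
neck [0.5105 0.1167 0.07  ] [0.5156 0.0671 0.07  ]
```

Call:
move_arm:
  targets:
    - [[0.014,-0.02,0.045,-0.005,-0.002,-0.03,0],[0,0,0,0,0,-0.04,0],[0,0,0,0,0,-0.04,0],[0,0,0,0,0,-0.04,0],[0,0,0,0,0,0,0]]
  force: 20

```text
clock: 11.3
tool_pos: [0.5227, -0.0089, 0.1389]
eef_rot: [0.665, 0.747, 0.005, 0.002]
contact_force: [-0.6, -0.0, -0.2]
opening: 0.004
```

```bash
python3 s.py
```

```text
11.3 [ 0.496  0.927 -1.014  1.957  1.049  0.895  0.599] [ 0.523 -0.009  0.139] yaw 1.686709988561793 [-0.576 -0.049 -0.215] [ 0.063 -0.079  0.018] 0.004284955699769821
```

Call:
move_arm:
  targets:
    - [[0,0,-0.015,-0.001,-0.01,-0.014,0],[0,0,0,0,-0.002,-0.016,0],[0,0,0,0,0,-0.012,0],[0,0,0,0,0,0,0]]

```text
clock: 11.7
tool_pos: [0.5251, -0.0196, 0.1007]
eef_rot: [0.671, 0.742, 0.008, 0.003]
contact_force: [0.2, 0.4, -0.0]
opening: 0.004
```

```bash
python3 s.py; python3 - <<'E'
from h import *
a=snap('scene','i1.png');b=snap('side','i2.png');w=snap('wrist','i3.png')
A=cv2.resize(cv2.imread('pics/i1.png')[210:330,200:380],(400,267),interpolation=3)
B=cv2.resize(cv2.imread('pics/i2.png')[200:360,210:390],(400,356),interpolation=3)
W=cv2.resize(cv2.imread('pics/i3.png'),(400,300))
im=np.zeros((600,800,3),np.uint8);im[:267,:400]=A;im[:356,400:]=B;im[290:590,:400]=W
cv2.imwrite('pics/i.png',im)
E
```

```text
11.7 [ 0.49   0.981 -0.961  1.975  1.141  0.841  0.536] [ 0.525 -0.02   0.101] yaw 1.671045890652891 [ 0.155  0.379 -0.001] [ 0.094 -0.094  0.001] 0.0035885908526398828
```

View pics/i.png

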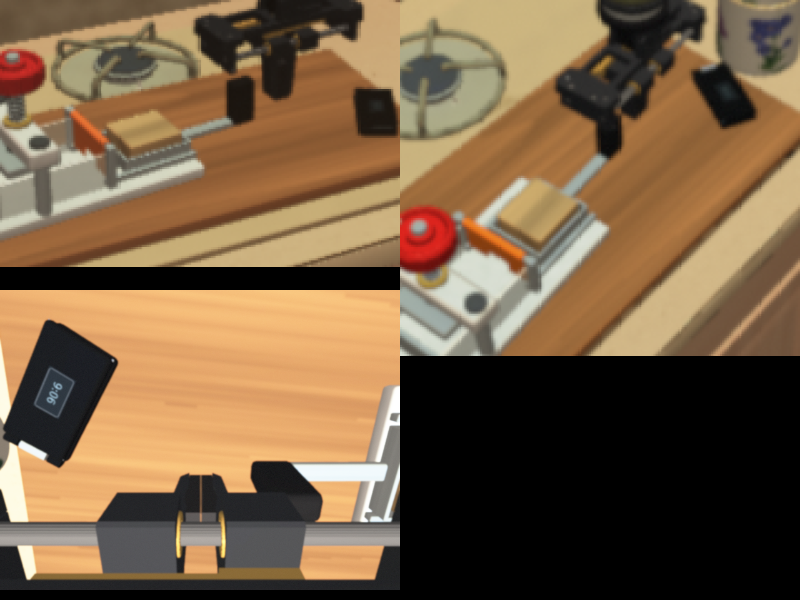

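Call:
move_arm:
  targets:
    - [[-0.01,0,0,-0.005,0.003,-0.01,0],[0,0,0,-0.0015,0.01,0,0],[0,0,0,-0.0015,0.012,0,0],[0,0,0,-0.0015,0.012,0,0],[0,0,0,-0.0015,0.012,0,0]]

```text
clock: 12.35
tool_pos: [0.5169, 0.0319, 0.0955]
eef_rot: [0.672, 0.741, 0.007, 0.01]
contact_force: [0.2, -2.2, -0.3]
opening: 0.005
```

```bash
python3 s.py
```

```text
12.35 [ 0.378  0.978 -0.945  2.008  1.183  0.824  0.379] [0.517 0.032 0.095] yaw 1.668039733906834 [ 0.244 -2.21  -0.316] [-0.281 -0.236 -0.048] 0.0045418258069036006
```

Call:
move_arm:
  targets:
    - [[0,0,0,-0.0013,0.013,0,0],[0,0,0,-0.0013,0.013,0,0],[0,0,0,-0.0013,0.013,0,0],[0,0,0,-0.0013,0.013,0,0],[0,0,0,-0.0013,0.013,0,0]]

```text
clock: 12.85
tool_pos: [0.5095, 0.1025, 0.0957]
eef_rot: [0.672, 0.741, 0.006, 0.011]
contact_force: [0.6, -1.0, 0.1]
opening: 0.011
```

```bash
python3 s.py
```

```text
12.85 [ 0.238  0.98  -0.947  2.     1.18   0.835  0.246] [0.51  0.102 0.096] yaw 1.6688984521001489 [ 0.58  -1.014  0.133] [-0.188 -0.196  0.005] 0.010966614275759136
```

Call:
move_arm:
  targets:
    - [[0,0,0,-0.001,0.009,0,0],[0,0,0,-0.001,0.008,0,0],[0,0,0,-0.0008,0.007,0,0]]

```text
clock: 13.15
tool_pos: [0.5061, 0.1303, 0.0957]
eef_rot: [0.671, 0.742, 0.006, 0.01]
contact_force: [-0.5, -2.1, 0.1]
opening: 0.007
```

Call:
move_arm:
  targets:
    - [[0,0,0,-0.0006,0.005,0,0],[0,0,0,-0.0005,0.005,0,0]]

```text
clock: 13.35
tool_pos: [0.5048, 0.1414, 0.0958]
eef_rot: [0.671, 0.742, 0.006, 0.01]
contact_force: [-1.4, -1.2, -1.0]
opening: 0.004
```

Call:
move_arm:
  targets:
    - [[0,0,0,-0.0003,0.004,0,0],[0,0,0,-0.0003,0.004,0,0]]

```text
clock: 13.55
tool_pos: [0.505, 0.1443, 0.0955]
eef_rot: [0.672, 0.74, 0.002, 0.015]
contact_force: [1.7, -14.9, 9.8]
opening: 0.008
```

Call:
move_arm:
  targets:
    - [[0,0,0,-0.0003,0.003,0,0],[0,0,0,-0.0003,0.003,0,0]]

```text
clock: 13.75
tool_pos: [0.5053, 0.1437, 0.0956]
eef_rot: [0.674, 0.738, -0.002, 0.019]
contact_force: [-0.3, -7.4, 5.7]
opening: 0.005
```

Call:
move_arm:
  targets:
    - [[0,0,0,0.0005,-0.008,0,0],[0,0,0,0.003,-0.03,0,0],[0,0,0,0.003,-0.03,0.02,0],[0,0,0,0,-0.02,0.04,0],[0,0,0,0,-0.02,0.045,0]]

```text
clock: 14.25
tool_pos: [0.5093, 0.0358, 0.1993]
eef_rot: [0.672, 0.741, -0.003, 0.014]
contact_force: [1.5, -0.1, 0.3]
opening: -0.001
```

Call:
move_arm:
  targets:
    - [[0,0,0,0,-0.04,0.02,0],[0,0,0,0,-0.04,0.02,0],[0,0,0,0,0,0,0],[0,0,0,0,0,0,0]]

```text
clock: 14.65
tool_pos: [0.5122, -0.0484, 0.2467]
eef_rot: [0.674, 0.739, 0.003, 0.017]
contact_force: [0.0, 0.4, -0.8]
opening: 0.008
```

```bash
python3 s.py; python3 - <<'E'
from h import *
np.set_printoptions(precision=4,suppress=True)
a=snap('scene','j1.png');b=snap('side','j2.png');w=snap('wrist','j3.png')
A=cv2.resize(cv2.imread('pics/j1.png')[210:330,160:340],(400,267),interpolation=3)
B=cv2.resize(cv2.imread('pics/j2.png')[230:390,150:330],(400,356),interpolation=3)
W=cv2.resize(cv2.imread('pics/j3.png'),(400,300))
im=np.zeros((600,800,3),np.uint8);im[:267,:400]=A;im[:356,400:]=B;im[290:590,:400]=W
cv2.imwrite('pics/j.png',im)
for X in ([.5027,.1752,.098],): print([proj(p,X) for p in (a,b,w)])
E
```

```text
14.65 [ 0.642  0.765 -1.142  1.902  0.86   1.034  0.78 ] [ 0.512 -0.048  0.247] yaw 1.662355442348165 [ 0.023  0.434 -0.829] [ 0.109 -0.136  0.057] 0.008488584205469734
[array([256.5445, 269.6651]), array([265.8415, 299.0053]), array([609.4993, 242.3854])]
```

View pics/j.png

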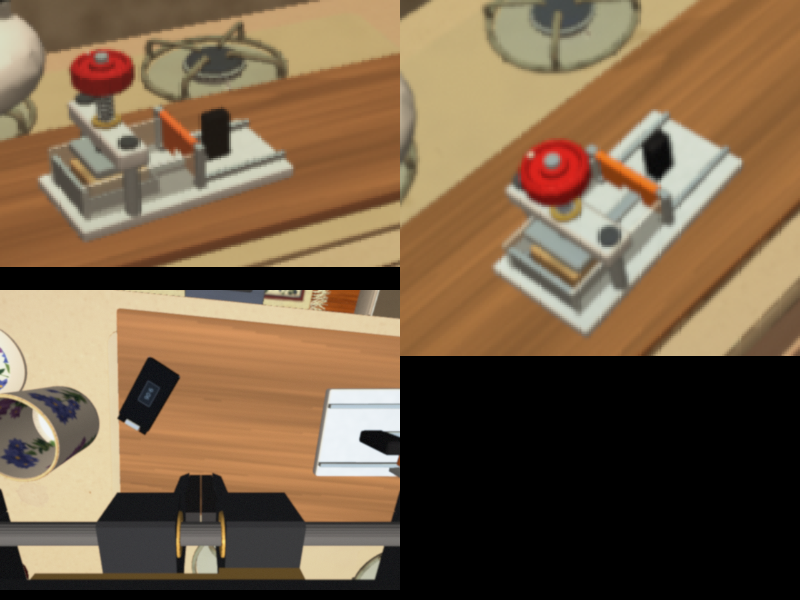

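```bash
python3 -c "
from plant import r
print(r.finish_job())"
```

```text
the job is handed in; nothing more can be done
None
```

The press is ready, and I handed the job in at about 15 s on the robot's clock.

- **Handwheel:** I gripped the red wheel and wound it about 4.3 rad counter-clockwise, until the resisting moment jumped from about 0.3 to 1.7 N m at the upper stop. The wheel rose about 25 mm, which matches the thread, and it looked just as high in the last pictures.
- **Tray:** With the gripper shut, I pushed the tray by its black handle through the flap. It met the end stop at about 15 N, roughly 1 mm from where I had worked out it would. I then backed off and moved clear.
- **Last check:** In the scene and side views the handle was within about 1 px of its computed home position. The orange flap looked as it did when shut before the push, and the arm was touching nothing.
- **Phone, jar and lid:** I never went near them and saw no sign of movement, but did not measure them again.

No check failed. The flap angle and plate height could not be read directly, so I judged them from the pictures, the wheel's turn and the forces.

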